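Lock the tea strainer into its stand

TASK

Pick up the tea strainer by its handle and hang it in the collar of the strainer stand above the mug, its three lugs passing down through the collar's three gaps. Turn it clockwise (seen from above), feeling gently for the place, until the lugs drop fully home into the locking notches; let go and leave it level and locked. Never force it: a few newtons at the handle are enough (it is a long lever on the lugs), and do not shift the mug or anything else on the worktop.

Things in the scene. Friction and masses are not known exactly. Their poses are not given: they have to be found in the camera images.
- strainer: Loose round steel tea strainer, about 0.14 kg, standing upright on the worktop; mesh bottom, short dark wooden handle along its -x. Origin: centre of its underside, on its axis; z up. Rim band 72 mm across from 18 to 51 mm up; below it a mesh cone narrowing to 50 mm.
- strainer_lug (a point): Middle of the strainer's front lug, below the handle: 41 mm from the axis along -x, 23 mm above the underside. Three equal lugs stick out from the band, in the directions -x and +60 and -60 degrees from +x; each 10 mm wide, 6 mm high (20 to 26 mm above the underside), reaching 46 mm from the axis.
- strainer_handle (a point): Where to grip the strainer: middle of the wooden handle, 80 mm from the axis along its -x, 46.5 mm above its underside. The wooden bar is 10 mm wide, 10 mm high, from 50 to 110 mm from the axis; axes as the strainer's.
- stand: Fixed strainer stand: round wooden base 140 mm across, 8 mm thick; three upright steel legs, 7 mm thick, 55 mm from the axis (at 0, +120, -120 degrees from +x); on them a steel collar 100 mm across with a 76 mm bore (2 mm play all round the strainer). Origin: centre of the base's underside, on the collar's axis; z up.
- stand_lip (a point): On the collar's axis, level with the upper face of its lip, 158 mm above the base's underside; axes as the stand's. The lip is 4 mm thick. It has three gaps about 15 mm wide, in the directions -x and +60 and -60 degrees from +x; lugs pass down only there, so with the strainer's yaw equal to the stand's or 120 degrees either way.
- stand_gap (a point): Middle of the lip's gap in the stand's -x direction, 44 mm from the axis, at the lip's upper face. The notches lie 24 to 64 degrees clockwise (from above) of the gaps; the setting differs each time and is not reported. Find it by sight or feel: sliding under a light push the lugs drop 6 mm, or meet the stop wall and are then over the notch. Stop there at once.
- stand_ledge (a point): On the collar's axis, level with the flat ledge inside the collar, 145 mm above the base's underside, 9 mm below the lip's underside. Lugs rest and slide on it (strainer origin then 125 mm above the stand's). Each lug has one notch in the ledge, 6 mm deep, 14 mm wide, with a hard stop wall at its far end. Locked, the strainer's origin is 119 mm above the stand's.
- mug: Orange mug, 78 mm wide (108 mm with its handle), 101 mm tall, standing loose on the stand's base, under the collar. Origin: at its underside, middle of its outline with the handle. Leave it there.
- tin: Bystander: short food tin, 76 mm across, 58 mm tall, standing at the front of the worktop. Origin: centre of its underside.
- spice_jar: Bystander: small spice jar with a white cap, 47 mm across, 98 mm tall. Origin: centre of its underside.
- storage_jar: Bystander: glass storage jar with a grey lid, 73 mm across, 118 mm tall. Origin: centre of its underside.
- garlic: Bystander: garlic bulb, about 48 mm. Origin: centre of its underside.
- wooden_spoon: Bystander: wooden spoon, 320 mm long, lying at the left. Origin: centre of its underside.

How it is judged:
On the way, in this order (a step that is already met when the one before it is completed fails the run):
1. the strainer hangs in the collar: lugs below the lip, centred to 5 mm (z of strainer in the frame of stand between 0.1165 and 0.1275 m and horizontal distance between strainer and stand below 0.005 m), for 0.2 s.
2. turned until the lugs have dropped into the notches (z of strainer in the frame of stand between 0.1165 and 0.1213 m and horizontal distance between strainer and stand below 0.005 m and angle between strainer's own z axis and vertical below 0.06 rad), for 0.2 s.
At the end, for the whole second after the job is handed in: The strainer sits locked in the stand's collar: its underside 116.5 to 121.3 mm above the stand's underside (119 is fully home), its axis within 5 mm of the collar's, tilted less than 0.06 rad, at rest and released (all of step 2 and linear speed of strainer below 0.02 m/s); the robot touches nothing.
It fails at once if the strainer is forced against the stand with more than 35 N (all its contacts added up) (contact force between strainer and stand above 35 N).
It fails at once if the robot pushes against the stand with more than 25 N (contact force between any of the fingers, the arm and stand above 25 N).
It fails at once if the mug under the collar is shifted more than 20 mm (distance of mug from where it was at the start of the episode above 0.02 m).
It fails at once if the tin, spice jar, storage jar or wooden spoon is shifted more than 30 mm, or the garlic more than 40 mm (distance of any of tin, spice_jar, storage_jar, wooden_spoon from where it was at the start of the episode above 0.03 m or distance of garlic from where it was at the start of the episode above 0.04 m).
It also fails if it takes over 72 s, if anything falls off the work surface, if the arm or the gripper's body presses on something with over 40 N, if the wrist force passes 120 N, or if a joint passes its speed limit or range.

ROBOT

A 6-joint arm with a two-finger parallel gripper is mounted at the origin on a cart in front of the work surface, level with it; the furniture and walls round the work are solid. World frame = base frame: x ahead of the robot, y to its left, z up, the work surface at z = 0. Lengths are in m, angles in rad, forces in N, time in s.
With the tool pointing down it reaches from about 0.25 to 0.775 m from the base axis. Payload 4 kg.
Tool frame: the origin (TCP) lies at the very end of the fingers, on their centre line; the grasp point (between the pads) lies 19 mm behind it; y points along the fingers, z is the direction in which the jaws open and shut, and the axes are right-handed (so a half turn about y gives the same grasp; the last joint's range is limited). The gripper opens to 94 mm and grips with 3 to 60 N. Pads are 16 mm wide; open, the fingers measure 119 mm over their backs; the gripper's body (75 mm by 177 mm) begins 78 mm behind the grasp point.
Start: joints at [1.017, 0.087, 1.371, -0, 1.684, -0.103], TCP at [0.24, 0.495, 0.206] pointing down, gripper open.
Joint ranges: [-3.1, 3.1], [-0.76, 2.03], [0.27, 2.55], [-1.08, 4.22], [0.17, 2.65], [-2.57, 2.57]. Speed limits (rad/s): [2.79, 2.79, 3.14, 3.14, 3.14, 3.14].

INTERFACE

Orientations are given as [roll, pitch, yaw] about the fixed x, y, z axes, in that order (R = Rz(yaw) Ry(pitch) Rx(roll)).
In Python, from bench import * gives the robot as it stands.
- The arm moves only by the shell command python3 -m creep 'ROWS' [FORCE]. ROWS is a JSON object of lists of equal length, an entry for each row: "claw": the finger opening in cm, from 0 to 9.4; "translation": the shift along the world's x, y, z in cm, a list of three; "angular": the turn, a rotation vector about the world's x, y, z in degrees, a list of three. In form: {"claw": [claw, ...], "translation": [[x, y, z], ...], "angular": [[rx, ry, rz], ...]}. A call has 1 to 5 rows; each row shifts and turns the commanded pose from where the row before left it; what a row does not reach is not made up. A row lasts 1/8 s, in which the tool goes at most 62.5 mm and 10.7 degrees, less where a joint would pass 70% of its speed; a pose out of reach is approached as far as the arm can. A call with a gripper value outside its range is refused whole. The fingers move at their own pace and stop on an object; FORCE is the grip in N (left out, the last holds). Time passes only in rows, so rows that do not move let the fingers close. It gives the time, the measured TCP pose, the force and the opening at its end, in the units of the state.
- get_state(): the state, without advancing time (a new reading comes with each control period).
- grab_frame(name): name is "scene" or "top"; returns (picture, depth): 420x560x3 uint8, red, green, blue; 420x560 float32, m along the optical axis (not along the pixel's ray), 0 where there is no reading.
- camera_info(name): a dict with "fx", "fy", "cx", "cy" (pixels), "rvec" (rotation vector, rad) and "tvec" (3), from world to camera coordinates, as OpenCV has them. Camera axes: x right, y down, z forward; pixel columns grow to the right and rows downward; lengths in m; the calibration is good to about 2 mm. A picture is of the moment at which its call begins. camera_info takes no time and is no camera call.
- sign_off(): hands the job in, once; it reports no verdict.
Trained networks look in the newest picture that a camera, given by its name, has taken for a name from the list of things; names that differ only in an ending like _2 or _b are one class to them, and where a whole thing is asked for, a point or a joint stands for the part that bears it (a point fixed in the world has none). Each returns a list of dicts, best first, with "confidence" (0 to 1); they miss things now and then, are a little off and sometimes report something else, mostly with a low value. They report only what shows in the picture. A call takes as long as a camera call.
- recognise(camera, target): "at" ([column, row] in pixels, amid what is visible of it).
- cut_out(camera, target): "region" (420x560 bool, what is visible of it) and "at" ([column, row] in pixels, amid what is visible of it).
- tip_of(camera, target): "at" ([column, row] in pixels: a listed point, or the origin of a listed thing).
The state is a dict: "clock": time; "joint_pos": joint angles; "qvel": joint speeds; "joint_efforts": joint torques, N m; "ee_pos": TCP position; "tool_rot": TCP orientation; "wrist_force": force on the tool from outside, world axes, zero at the start; "torque": the same for the moment, N m; "gripper_width": finger opening in m.
Only numpy, scipy, OpenCV 4.12 (cv2) and the standard library are available. Lean on these libraries where they do the work, as an engineer would, in place of code of your own. Each camera call takes 0.05 s, during which the arm holds its last target. There are 200 camera calls.

## Working session

There is one attempt and no reset: what is moved stays moved. The work goes in short steps, Python scripts to look and compute and a shell command to move; the robot and the scene stay as the last step left them, time stands still between calls to the robot, and variables do not carry over. Pictures are saved under pics/ and viewed, about 8 in all and at most 12, crops included, and the job is handed in when it is done.

```bash
mkdir -p pics; ls; cat > h.py <<'E'
from bench import *
import numpy as np, cv2
def cam(n):
    c=camera_info(n); R=cv2.Rodrigues(np.array(c['rvec'],float))[0]; return c,R,np.array(c['tvec'],float).ravel()
def ray(n,p):
    c,R,t=cam(n); d=R.T@np.array([(p[0]-c['cx'])/c['fx'],(p[1]-c['cy'])/c['fy'],1.]); return -R.T@t,d
def onz(n,p,z):
    o,d=ray(n,p); return o+d*(z-o[2])/d[2]
def cloud(n,depth):
    c,R,t=cam(n); v,u=np.mgrid[:420,:560]; P=np.stack([(u-c['cx'])/c['fx']*depth,(v-c['cy'])/c['fy']*depth,depth],-1)
    return (P-t)@R
def proj(n,P):
    c,R,t=cam(n); q=R@np.array(P)+t; return [c['fx']*q[0]/q[2]+c['cx'],c['fy']*q[1]/q[2]+c['cy']]
E
python3 - <<'E'
from h import *
s=get_state(); print(s)
Z={'strainer':0,'strainer_handle':.0465,'strainer_lug':.023,'stand':0,'stand_lip':.158,'stand_gap':.158,'mug':.008,'tin':0,'spice_jar':0,'storage_jar':0,'garlic':0}
for n in('scene','top'):
    a,d=grab_frame(n); cv2.imwrite(f'pics/{n}0.png',a[...,::-1]); c,R,t=cam(n); print(n,-R.T@t,c['fx'])
    for k,z in Z.items():
        r=tip_of(n,k)
        for q in r[:2]: print(n,k,np.round(q['at']),round(q['confidence'],2),np.round(onz(n,q['at'],z),4))
E
```

```text
pics
{'clock': 0.0, 'joint_pos': array([ 1.01685319e+00,  8.79558418e-02,  1.37221946e+00,  1.93176100e-05,
        1.68358153e+00, -1.03076884e-01]), 'qvel': array([-1.17511328e-04,  9.99377476e-05, -9.55057376e-04,  3.99921768e-04,
       -1.32787659e-03, -5.74120183e-04]), 'joint_efforts': array([ 7.15681545e-04, -3.40180314e+01, -3.02427542e+01,  7.19314115e-02,
        3.30883171e-02, -1.92303301e-04]), 'ee_pos': array([0.23936522, 0.49459008, 0.20432136]), 'tool_rot': array([-1.57294704e+00,  2.41779435e-04, -4.50864359e-01]), 'wrist_force': array([-0.41739998, -0.22777942, -0.97965122]), 'torque': array([-0.00354076, -0.01322769,  0.05571609]), 'gripper_width': 0.0940621640390808}
scene [ 0.11180944 -0.53126446  1.06016026] 428.32148163459095
scene strainer [250. 225.] 0.98 [0.496  0.2616 0.    ]
scene strainer_handle [296. 184.] 0.7 [0.6935 0.2969 0.0465]
scene strainer_handle [245. 235.] 0.61 [0.4457 0.2025 0.0465]
scene strainer_lug [247. 233.] 0.58 [0.4613 0.221  0.023 ]
scene strainer_lug [254. 225.] 0.46 [0.4968 0.2395 0.023 ]
scene stand [337. 317.] 0.93 [ 0.5314 -0.143
[... 800 characters left out ...]
]
top stand [329. 266.] 0.23 [0.3959 0.0557 0.    ]
top stand_lip [410. 208.] 0.57 [ 0.5342 -0.1323  0.158 ]
top stand_lip [327. 267.] 0.37 [0.3902 0.0782 0.158 ]
top stand_gap [411. 223.] 0.72 [ 0.4978 -0.1335  0.158 ]
top stand_gap [255. 228.] 0.66 [0.4872 0.2552 0.158 ]
top mug [399. 213.] 0.62 [ 0.5436 -0.1468  0.008 ]
top tin [328. 268.] 0.95 [0.3904 0.0589 0.    ]
top spice_jar [267. 239.] 0.67 [0.4732 0.2267 0.    ]
top spice_jar [275. 163.] 0.63 [0.693  0.2052 0.    ]
top storage_jar [235. 153.] 0.62 [0.7238 0.3204 0.    ]
top storage_jar [410. 203.] 0.45 [ 0.5729 -0.1806  0.    ]
top garlic [393. 262.] 0.62 [ 0.4066 -0.1248  0.    ]
top garlic [267. 239.] 0.51 [0.4726 0.2289 0.    ]
```

View pics/scene0.png

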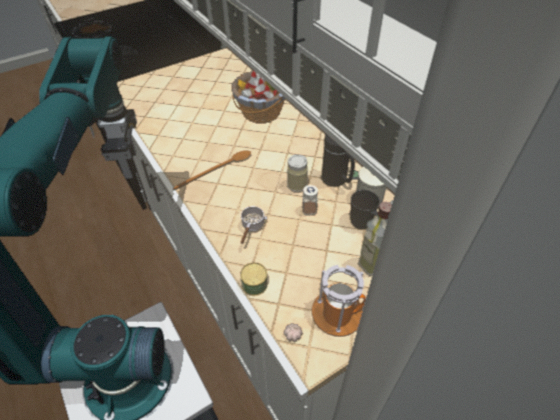

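View pics/top0.png

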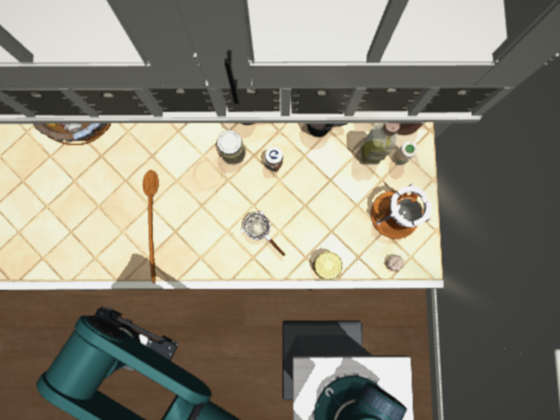

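Strainer near top-view (257,226) with its handle running to (283,254). Stand collar near (411,208), open surroundings. Now I'll refine with depth and cut-outs.

```bash
cat > fit.py <<'E'
from h import *
from scipy.optimize import least_squares
def circ(P):
    f=lambda p:np.hypot(P[:,0]-p[0],P[:,1]-p[1])-p[2]
    r=least_squares(f,[*P.mean(0)[:2],.04],loss='soft_l1',f_scale=.003); return r.x
E
python3 - <<'E'
from fit import *
for n in('scene','top'):
    a,d=grab_frame(n); C=cloud(n,d); ok=d>0
    f=lambda cx,cy,r,z0,z1: C[ok&(np.hypot(C[...,0]-cx,C[...,1]-cy)<r)&(C[...,2]>z0)&(C[...,2]<z1)]
    S=f(.497,.262,.125,.012,.09); print(n,'strainer z pct',np.round(np.percentile(S[:,2],[5,50,95,99]),4),len(S))
    r=np.hypot(S[:,0]-.497,S[:,1]-.262)
    rim=S[(r<.048)&(S[:,2]>.043)]; c=circ(rim); print(' rim',len(rim),c)
    hd=S[(r>.055)&(S[:,2]>.035)]; 
    if len(hd)>5:
        m=hd.mean(0); v=np.linalg.svd(hd[:,:2]-m[:2])[2][0]; print(' handle',len(hd),m,np.degrees(np.arctan2(*v[::-1])),'center->handle',np.degrees(np.arctan2(c[1]-m[1],c[0]-m[0])))
    T=f(.533,-.132,.06,.14,.175); print(' collar z',np.round(np.percentile(T[:,2],[5,50,95]),4),len(T))
    L=T[T[:,2]>.15]; c=circ(L); print(' collar',c)
    for k in('strainer','stand'):
        o=onz(n,[0,0],0)
    p=proj(n,[.533,-.132,.158]); u,v=map(int,p); cr=a[v-40:v+40,u-50:u+50]; cv2.imwrite(f'pics/col_{n}.png',cv2.resize(cr,None,fx=4,fy=4,interpolation=cv2.INTER_CUBIC)[...,::-1])
A=[cv2.imread(f'pics/col_{n}.png') for n in('top','scene')]
cv2.imwrite('pics/col.png',np.hstack(A)); 
E
```

```text
scene strainer z pct [0.0176 0.039  0.0536 0.0556] 429
 rim 122 [0.50027044 0.25587434 0.03553708]
 handle 57 [0.44030941 0.19850887 0.05091111] -137.0480958146846 center->handle 43.73267750896365
 collar z [0.1415 0.1567 0.1603] 729
 collar [ 0.53728851 -0.13406138  0.04475699]
top strainer z pct [0.0148 0.0484 0.0549 0.0565] 299
 rim 100 [0.50568601 0.25547004 0.03580588]
 handle 74 [0.44503229 0.19900985 0.05101325] -137.30945152675167 center->handle 42.94927162222645
 collar z [0.1424 0.1571 0.1615] 656
 collar [ 0.54184346 -0.13377474  0.04466661]
```

View pics/col.png

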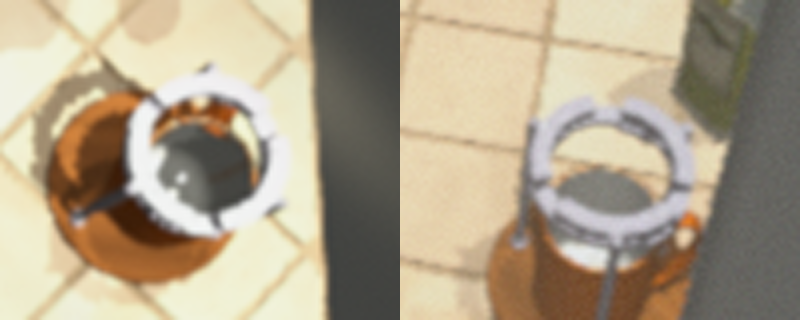

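Collar ring, legs and dark gap marks are visible (top crop: gap marks near (215,220), (262,105), (152,100)). I'll measure the yaw by unrolling the lip.

```bash
python3 - <<'E'
from fit import *
th=np.arange(-180,180,5)
tot=0
for n,c in(('scene',(.5373,-.1340)),('top',(.5418,-.1337))):
    I=[];H=[]
    for k in range(3):
        a,d=grab_frame(n); C=cloud(n,d).astype(np.float32); g=cv2.cvtColor(a,cv2.COLOR_RGB2GRAY).astype(np.float32)
        for r in(.0405,.0425,.0445):
            p=np.array([proj(n,[c[0]+r*np.cos(t),c[1]+r*np.sin(t),.158]) for t in np.radians(th)],np.float32)
            I.append(cv2.remap(g,p[:,0],p[:,1],cv2.INTER_LINEAR).ravel()); H.append(cv2.remap(C[...,2].copy(),p[:,0],p[:,1],cv2.INTER_NEAREST).ravel())
    I=np.mean(I,0);H=np.median(H,0); 
    print(n);print(' '.join(f'{t}:{i:.0f}/{h*1e3:.0f}' for t,i,h in zip(th,I,H)))
    for nm,s in(('I',I),('H',H)):
        w=s.reshape(3,24).mean(0) # fold by 120
        best=[(np.sum(np.where(np.abs((th+180)%120-((y)%120)+ (120*(((y)%120-(th+180)%120)>60)) - (120*(((th+180)%120-(y)%120)>60)))<10, s,0))/ np.sum(np.abs((th+180)%120-((y)%120)+ (120*(((y)%120-(th+180)%120)>60)) - (120*(((th+180)%120-(y)%120)>60)))<10),y) for y in range(-60,60)]
        print(nm,sorted(best)[:6])
E
```

```text
scene
-180:185/145 -175:184/143 -170:197/157 -165:202/159 -160:201/157 -155:203/157 -150:201/159 -145:200/156 -140:201/159 -135:202/158 -130:203/158 -125:204/159 -120:204/158 -115:203/158 -110:202/158 -105:205/159 -100:204/159 -95:203/158 -90:199/160 -85:201/159 -80:202/158 -75:194/147 -70:190/146 -65:185/145 -60:151/145 -55:116/147 -50:156/158 -45:189/158 -40:193/158 -35:190/159 -30:186/158 -25:187/158 -20:186/158 -15:189/158 -10:192/158 -5:188/158 0:179/158 5:177/158 10:178/159 15:183/157 20:181/157 25:179/159 30:181/158 35:186/158 40:188/157 45:193/1 50:202/1 55:212/144 60:214/145 65:202/156 70:197/157 75:194/159 80:195/158 85:198/159 90:202/157 95:202/159 100:200/160 105:199/157 110:202/158 115:203/159 120:204/159 125:205/159 130:203/159 135:205/158 140:206/158 145:204/159 150:206/158 155:200/158 160:165/157 165:141/138 170:171/1 175:190/146
I [(np.float64(178.04669867621527), 5), (np.float64(181.90839301215277), 10), (np.float64(182.11626519097223), 0), (np.float64(182.25248209635416), 6), (np.float64(182.25248209635416), 7), (np.float64(182.25248209635416), 8)]
H [(np.float64(0
[... 842 characters left out ...]
42/158 80:241/157 85:241/158 90:241/159 95:241/158 100:242/159 105:242/157 110:241/158 115:241/159 120:241/158 125:239/157 130:240/158 135:242/156 140:242/158 145:242/159 150:241/157 155:242/159 160:241/159 165:235/146 170:228/146 175:221/145
I [(np.float64(213.60470920138889), 5), (np.float64(215.31285264756946), 0), (np.float64(217.36412217881946), -15), (np.float64(218.3548380533854), 1), (np.float64(218.3548380533854), 2), (np.float64(218.3548380533854), 3)]
H [(np.float64(0.1452339986960093), -9), (np.float64(0.1452339986960093), -8), (np.float64(0.1452339986960093), -7), (np.float64(0.1452339986960093), -6), (np.float64(0.14524212148454455), -10), (np.float64(0.14545954598320854), -5)]
```

Gap centres at 175, −65, 54.5° → stand yaw ≈ −5.5°. Strainer yaw ≈ 43°, handle point (0.4445, 0.201). I'm moving above the handle.

```bash
python3 -m creep '{"claw":[5,5,5,5,5],"translation":[[3.4,-4.9,0],[3.4,-4.9,0],[3.4,-4.9,0],[3.4,-4.9,0],[3.4,-4.9,0]],"angular":[[0,0,10],[0,0,10],[0,0,10],[0,0,10],[0,0,10]]}' 20; python3 -m creep '{"claw":[5,5,5],"translation":[[3.5,-4.8,-3],[0,0,-5],[0,0,0]],"angular":[[0,0,10],[0,0,9],[0,0,0]]}'
```

```text
clock: 2.22
ee_pos: [0.4017, 0.263, 0.2058]
tool_rot: [-1.571, -0.001, 0.377]
wrist_force: [0.2, 0.6, 0.5]
gripper_width: 0.0505
clock: 2.6
ee_pos: [0.4293, 0.2198, 0.1242]
tool_rot: [-1.567, 0.01, 0.692]
wrist_force: [-0.9, 0.2, 0.2]
gripper_width: 0.0502
```

```bash
python3 -m creep '{"claw":[5,5,5],"translation":[[1.5,-1.9,0],[0,0,-4],[0,0,0]],"angular":[[0,0,3.4],[0,0,0],[0,0,0]]}'; python3 - <<'E'
from h import *
s=get_state();e=s['ee_pos'];print(e,s['tool_rot'])
A=[]
for n in('top','scene'):
    a,d=grab_frame(n);u,v=map(int,proj(n,[.46,.22,.05])); A.append(cv2.resize(a[v-40:v+40,u-50:u+50],None,fx=4,fy=4,interpolation=cv2.INTER_CUBIC)[...,::-1])
cv2.imwrite('pics/g1.png',np.hstack(A))
E
```

```text
clock: 2.98
ee_pos: [0.446, 0.2028, 0.0881]
tool_rot: [-1.569, 0.003, 0.754]
wrist_force: [-0.5, -0.3, 1.0]
gripper_width: 0.05
[0.44601421 0.20280349 0.08812003] [-1.56905751  0.00315779  0.75378603]
```

View pics/g1.png

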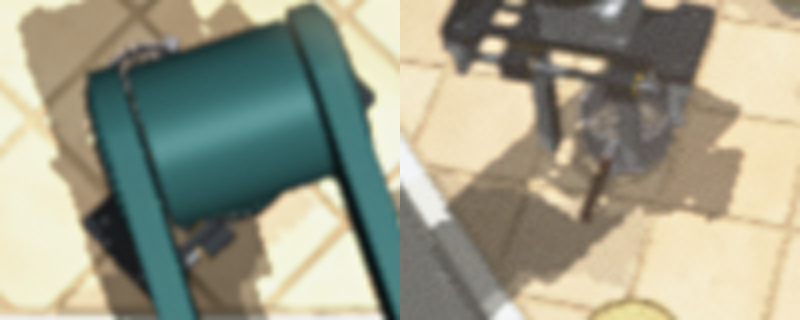

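The fingers straddle the handle (scene panel, handle at (595,190), fingers at (545,125) and (675,110)). Descend and close.

```bash
python3 -m creep '{"claw":[5,5,5,1,1],"translation":[[0,0,-3],[0,0,-2.8],[0,0,0],[0,0,0],[0,0,0]],"angular":[[0,0,0],[0,0,0],[0,0,0],[0,0,0],[0,0,0]]}' 15;  python3 -m creep '{"claw":[0.2,0.2,0.2],"translation":[[0,0,0],[0,0,0],[0,0,0]],"angular":[[0,0,0],[0,0,0],[0,0,0]]}' 30
```

```text
clock: 3.7
ee_pos: [0.4488, 0.2032, 0.0329]
tool_rot: [-1.572, -0.004, 0.755]
wrist_force: [-0.8, -0.3, 0.1]
gripper_width: 0.0334
clock: 4.08
ee_pos: [0.4473, 0.2026, 0.0309]
tool_rot: [-1.571, -0.0, 0.755]
wrist_force: [-1.1, -0.3, 1.7]
gripper_width: 0.0095
```

```bash
python3 -m creep '{"claw":[0.2,0.2,0.2,0.2,0.2],"translation":[[0,0,2],[0,0,4],[0,0,5],[0,0,5],[0,0,3]],"angular":[[0,0,0],[0,0,0],[0,0,0],[0,0,0],[0,0,0]]}'; python3 -m creep '{"claw":[0.2,0.2,0.2,0.2,0.2],"translation":[[0.2,-4.5,0],[0.2,-4.5,0],[0.2,-4.5,0],[0.2,-4.5,0],[0.2,-4.5,0]],"angular":[[0,0,-8],[0,0,-8],[0,0,-8],[0,0,-8],[0,0,-8]]}' ; python3 -m creep '{"claw":[0.2,0.2,0.2,0.2],"translation":[[0.2,-4,0],[0,-3,0],[0,0,0],[0,0,0]],"angular":[[0,0,-8.5],[0,0,0],[0,0,0],[0,0,0]]}'
```

```text
clock: 4.7
ee_pos: [0.4478, 0.2027, 0.2234]
tool_rot: [-1.572, -0.003, 0.755]
wrist_force: [-0.8, -0.6, -0.9]
gripper_width: 0.0097
clock: 5.32
ee_pos: [0.4568, -0.0238, 0.2201]
tool_rot: [-1.57, 0.001, 0.052]
wrist_force: [-0.6, 0.1, -1.1]
gripper_width: 0.0095
clock: 5.82
ee_pos: [0.4591, -0.0918, 0.2203]
tool_rot: [-1.57, 0.001, -0.092]
wrist_force: [-0.3, -0.1, -1.4]
gripper_width: 0.0094
```

```bash
python3 -m creep '{"claw":[0.2,0.2],"translation":[[0.4,-3.5,0],[0,0,0]],"angular":[[0,0,0],[0,0,0]]}'; cat > look.py <<'E'
from fit import *
import sys
s=get_state();e=s['ee_pos'];print(e,s['tool_rot'],s['wrist_force'])
g=e+[.077,0,0]; h=e[2]+.019-.0465-.0005
A=[]
for n in('top','scene'):
    a,d=grab_frame(n);C=cloud(n,d); r=np.hypot(C[...,0]-g[0],C[...,1]-g[1])
    m=(d>0)&(r<.05)&(C[...,2]>h+.044)&(C[...,2]<h+.062); P=C[m]
    if len(P)>20:
        p=P
        f=lambda q:np.hypot(p[:,0]-q[0],p[:,1]-q[1])-.0355
        x=least_squares(f,g[:2],loss='soft_l1',f_scale=.002).x
        B=np.c_[P[:,:2]-x,np.ones(len(P))]; pl=np.linalg.lstsq(B,P[:,2],rcond=None)[0]
        print(n,len(P),'centre',np.round(x,4),'rim z,tilt',np.round(pl,3), 'rel stand',np.round(x-({'scene':(.5373,-.1340),'top':(.5418,-.1337)}[n]),4))
    u,v=map(int,proj(n,[.53,-.13,.19])); A.append(cv2.resize(a[v-45:v+45,u-50:u+50],None,fx=4,fy=4,interpolation=cv2.INTER_CUBIC)[...,::-1])
cv2.imwrite('pics/%s.png'%sys.argv[1],np.hstack(A))
E
python3 look.py l1
```

```text
clock: 6.08
ee_pos: [0.4634, -0.1274, 0.2204]
tool_rot: [-1.571, 0.001, -0.092]
wrist_force: [-0.5, 0.1, -1.8]
gripper_width: 0.0098
[ 0.46340198 -0.12742836  0.22035992] [-1.57052130e+00  6.38576797e-04 -9.20765786e-02] [-0.50114686  0.12655877 -1.75421132]
top 102 centre [ 0.5424 -0.1344] rim z,tilt [-0.     0.013  0.241] rel stand [ 0.0006 -0.0007]
scene 58 centre [ 0.5381 -0.1335] rim z,tilt [-0.062 -0.006  0.242] rel stand [0.0008 0.0005]
```

View pics/l1.png

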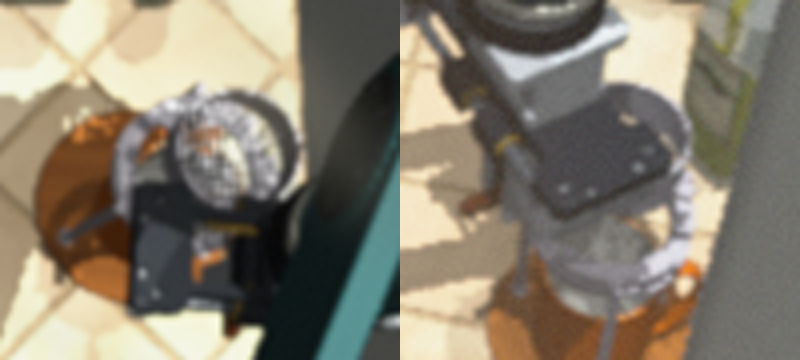

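Strainer is level and centred over the collar to within 1 mm in both cameras. Lowering, with gentle last steps.

```bash
python3 -m creep '{"claw":[0.2,0.2,0.2,0.2],"translation":[[-0.05,0,-1.5],[0,0,-1.5],[0,0,-1.5],[0,0,0]],"angular":[[0,0,0],[0,0,0],[0,0,0],[0,0,0]]}'; python3 -m creep '{"claw":[0.2,0.2,0.2],"translation":[[0,0,-0.6],[0,0,-0.5],[0,0,0]],"angular":[[0,0,0],[0,0,0],[0,0,0]]}'
```

```text
clock: 6.68
ee_pos: [0.4616, -0.1267, 0.1733]
tool_rot: [-1.569, 0.004, -0.091]
wrist_force: [-0.4, -1.0, -1.0]
gripper_width: 0.0097
clock: 7.05
ee_pos: [0.4627, -0.1274, 0.1644]
tool_rot: [-1.571, 0.0, -0.092]
wrist_force: [0.6, -0.1, -1.0]
gripper_width: 0.0096
```

```bash
python3 -m creep '{"claw":[0.2,0.2,0.2],"translation":[[0,0,-0.3],[0,0,-0.3],[0,0,0]],"angular":[[0,0,0],[0,0,0],[0,0,0]]}';python3 -m creep '{"claw":[0.2,0.2,0.2],"translation":[[0,0,-0.2],[0,0,0],[0,0,0]],"angular":[[0,0,0],[0,0,0],[0,0,0]]}'
```

```text
clock: 7.42
ee_pos: [0.4627, -0.1273, 0.1583]
tool_rot: [-1.571, 0.001, -0.092]
wrist_force: [0.2, -0.3, -1.4]
gripper_width: 0.0101
clock: 7.8
ee_pos: [0.4629, -0.1274, 0.1568]
tool_rot: [-1.571, -0.0, -0.092]
wrist_force: [-0.1, 0.2, -1.6]
gripper_width: 0.0098
```

```bash
python3 -m creep '{"claw":[0.2,0.2,0.2],"translation":[[0,0,-0.2],[0,0,0],[0,0,0]],"angular":[[0,0,0],[0,0,0],[0,0,0]]}';python3 -m creep '{"claw":[0.2,0.2,0.2],"translation":[[0,0,-0.1],[0,0,0],[0,0,0]],"angular":[[0,0,0],[0,0,0],[0,0,0]]}'
```

```text
clock: 8.18
ee_pos: [0.4629, -0.1275, 0.1557]
tool_rot: [-1.571, -0.001, -0.092]
wrist_force: [-3.0, 0.4, 5.6]
gripper_width: 0.01
clock: 8.55
ee_pos: [0.4628, -0.1275, 0.1554]
tool_rot: [-1.571, -0.001, -0.092]
wrist_force: [-5.2, 1.4, 8.4]
gripper_width: 0.0094
```

Ledge contact at TCP z ≈ 0.156. I'll ease the push a little and compute arc increments.

```bash
python3 -m creep '{"claw":[0.2,0.2],"translation":[[0,0,0.15],[0,0,0]],"angular":[[0,0,0],[0,0,0]]}'; python3 - <<'E'
import numpy as np
for k in range(0,70,3):
    p=np.radians([175.1-k,172.1-k]); print(k,np.round(7.7*np.diff(np.cos(p)),2),np.round(7.7*np.diff(np.sin(p)),2), np.round([.5395+.077*np.cos(p[0]),-.1341+.077*np.sin(p[0])],4))
E
```

```text
clock: 8.8
ee_pos: [0.4629, -0.1275, 0.1557]
tool_rot: [-1.571, -0.0, -0.092]
wrist_force: [-2.0, 0.5, 5.3]
gripper_width: 0.0095
0 [0.04] [0.4] [ 0.4628 -0.1275]
3 [0.07] [0.4] [ 0.4632 -0.1235]
6 [0.09] [0.39] [ 0.4639 -0.1195]
9 [0.11] [0.39] [ 0.4648 -0.1156]
12 [0.13] [0.38] [ 0.4658 -0.1117]
15 [0.15] [0.38] [ 0.4671 -0.1079]
18 [0.17] [0.37] [ 0.4686 -0.1041]
21 [0.19] [0.36] [ 0.4702 -0.1005]
24 [0.2] [0.35] [ 0.4721 -0.0969]
27 [0.22] [0.34] [ 0.4741 -0.0934]
30 [0.24] [0.32] [ 0.4763 -0.09  ]
33 [0.26] [0.31] [ 0.4787 -0.0868]
36 [0.27] [0.3] [ 0.4813 -0.0837]
39 [0.29] [0.28] [ 0.484  -0.0807]
42 [0.3] [0.27] [ 0.4869 -0.0779]
45 [0.32] [0.25] [ 0.4899 -0.0752]
48 [0.33] [0.23] [ 0.4931 -0.0727]
51 [0.34] [0.22] [ 0.4963 -0.0703]
54 [0.35] [0.2] [ 0.4997 -0.0682]
57 [0.36] [0.18] [ 0.5032 -0.0662]
60 [0.37] [0.16] [ 0.5068 -0.0644]
63 [0.38] [0.14] [ 0.5105 -0.0628]
66 [0.38] [0.12] [ 0.5143 -0.0613]
69 [0.39] [0.1] [ 0.5181 -0.0601]
```

```bash
python3 -m creep '{"claw":[0.2,0.2,0.2,0.2],"translation":[[0.04,0.4,0.05],[0.07,0.4,0],[0.09,0.39,0],[0,0,0]],"angular":[[0,0,-3],[0,0,-3],[0,0,-3],[0,0,0]]}';python3 -m creep '{"claw":[0.2,0.2,0.2,0.2],"translation":[[0.11,0.39,0],[0.13,0.38,0],[0.15,0.38,0],[0,0,0]],"angular":[[0,0,-3],[0,0,-3],[0,0,-3],[0,0,0]]}'
```

```text
clock: 9.3
ee_pos: [0.4655, -0.1161, 0.1558]
tool_rot: [-1.572, -0.002, -0.248]
wrist_force: [0.0, -1.8, 2.7]
gripper_width: 0.0099
clock: 9.8
ee_pos: [0.469, -0.1044, 0.1556]
tool_rot: [-1.571, -0.001, -0.404]
wrist_force: [0.2, -1.0, 2.5]
gripper_width: 0.0098
```

```bash
python3 -m creep '{"claw":[0.2,0.2,0.2],"translation":[[0.17,0.37,-0.02],[0.13,0.24,0],[0,0,0]],"angular":[[0,0,-3],[0,0,-2],[0,0,0]]}';python3 -m creep '{"claw":[0.2,0.2,0.2],"translation":[[0.13,0.24,0],[0.13,0.23,0],[0,0,0]],"angular":[[0,0,-2],[0,0,-2],[0,0,0]]}'
```

```text
clock: 10.18
ee_pos: [0.4711, -0.0974, 0.1542]
tool_rot: [-1.57, 0.003, -0.491]
wrist_force: [0.2, 0.2, -2.1]
gripper_width: 0.0094
clock: 10.55
ee_pos: [0.4739, -0.0929, 0.1546]
tool_rot: [-1.571, 0.002, -0.561]
wrist_force: [0.6, 0.3, -1.5]
gripper_width: 0.0098
```

```bash
python3 -m creep '{"claw":[0.2,0.2,0.2],"translation":[[0.14,0.23,0],[0.15,0.22,0],[0,0,0]],"angular":[[0,0,-2],[0,0,-2],[0,0,0]]}'
```

```text
clock: 10.92
ee_pos: [0.4761, -0.0903, 0.1549]
tool_rot: [-1.575, 0.0, -0.631]
wrist_force: [-2.4, -4.9, -1.6]
gripper_width: 0.0095
```

The support vanished from ~23° (push force gone), and the stop wall is now met (tangential ~5 N). Back off a little and lower into the notch.

```bash
python3 -m creep '{"claw":[0.2,0.2,0.2],"translation":[[-0.22,-0.34,0],[0,0,-0.2],[0,0,0]],"angular":[[0,0,3],[0,0,0],[0,0,0]]}';python3 -m creep '{"claw":[0.2,0.2],"translation":[[0,0,-0.2],[0,0,0]],"angular":[[0,0,0],[0,0,0]]}'
```

```text
clock: 11.3
ee_pos: [0.475, -0.0919, 0.1531]
tool_rot: [-1.57, 0.001, -0.581]
wrist_force: [-0.5, -0.4, -1.4]
gripper_width: 0.0099
clock: 11.55
ee_pos: [0.475, -0.092, 0.1512]
tool_rot: [-1.571, 0.0, -0.58]
wrist_force: [-0.9, 0.7, -1.1]
gripper_width: 0.0096
```

```bash
python3 -m creep '{"claw":[0.2,0.2],"translation":[[0,0,-0.15],[0,0,0]],"angular":[[0,0,0],[0,0,0]]}'; python3 -m creep '{"claw":[0.2,0.2,0.2],"translation":[[0,0,-0.08],[0,0,0],[0,0,0]],"angular":[[0,0,0],[0,0,0],[0,0,0]]}'; python3 look.py l2
```

```text
clock: 11.8
ee_pos: [0.475, -0.0919, 0.1501]
tool_rot: [-1.57, 0.0, -0.58]
wrist_force: [-0.6, 0.5, 0.1]
gripper_width: 0.0095
clock: 12.18
ee_pos: [0.475, -0.092, 0.1498]
tool_rot: [-1.57, -0.0, -0.58]
wrist_force: [-3.3, 1.4, 4.7]
gripper_width: 0.0097
[ 0.47500243 -0.09195043  0.14984686] [-1.57036664e+00 -2.45645897e-04 -5.80190893e-01] [-3.26570616  1.42124183  4.73814231]
top 26 centre [ 0.5872 -0.089 ] rim z,tilt [0.113 0.139 0.177] rel stand [0.0454 0.0447]
scene 54 centre [ 0.5773 -0.0844] rim z,tilt [-0.05  -0.022  0.168] rel stand [0.04   0.0496]
```

Bottomed 6 mm below the ledge level. Relax and release (the fit above assumed an unrotated handle, so it's ignored).

```bash
python3 -m creep '{"claw":[0.2,0.2],"translation":[[0,0,0.13],[0,0,0]],"angular":[[0,0,0],[0,0,0]]}' 5; python3 -m creep '{"claw":[1.4,2.5,4,4,4],"translation":[[0,0,0],[0,0,0],[0,0,0],[0,0,0],[0,0,0]],"angular":[[0,0,0],[0,0,0],[0,0,0],[0,0,0],[0,0,0]]}' ; python3 -m creep '{"claw":[4,4,4,4,4],"translation":[[0,0,2],[0,0,4],[0,0,4],[-3,4,2],[-3,5,0]],"angular":[[0,0,0],[0,0,0],[0,0,0],[0,0,0],[0,0,0]]}';python3 -m creep '{"claw":[4,4,4,4],"translation":[[-2,5,0],[-2,5,0],[0,5,0],[0,0,0]],"angular":[[0,0,0],[0,0,0],[0,0,0],[0,0,0]]}'
python3 - <<'E'
from fit import *
A=[]
for n,c in(('top',(.5418,-.1337)),('scene',(.5373,-.1340))):
    a,d=grab_frame(n);C=cloud(n,d);X=C-np.array([*c,0]);r=np.hypot(X[...,0],X[...,1])
    P=X[(d>0)&(r<.0385)&(r>.03)&(X[...,2]>.162)&(X[...,2]<.19)]
    f=lambda q:np.hypot(P[:,0]-q[0],P[:,1]-q[1])-.0355
    x=least_squares(f,[0,0],loss='soft_l1',f_scale=.002).x
    print(n,len(P),x,np.linalg.lstsq(np.c_[P[:,:2],np.ones(len(P))],P[:,2],rcond=None)[0],np.percentile(P[:,2],[10,50,90]))
    H=X[(d>0)&(r>.055)&(r<.112)&(X[...,2]>.155)&(X[...,2]<.19)]
    if len(H)>3: print(' handle z',np.median(H[:,2]),np.degrees(np.arctan2(*H.mean(0)[1::-1])),len(H), 'slope',np.polyfit(np.hypot(H[:,0],H[:,1]),H[:,2],1))
    for k in('strainer','mug'):
        q=tip_of(n,k)
        if q: print(k,q[0]['confidence'],onz(n,q[0]['at'],.119 if k=='strainer' else .008))
    u,v=map(int,proj(n,[.53,-.13,.15])); A.append(cv2.resize(a[v-45:v+45,u-50:u+50],None,fx=4,fy=4,interpolation=cv2.INTER_CUBIC)[...,::-1])
cv2.imwrite('pics/end.png',np.hstack(A))
E
```

```text
clock: 12.52
ee_pos: [0.475, -0.0922, 0.1499]
tool_rot: [-1.571, 0.0, -0.58]
wrist_force: [-0.6, 1.1, 0.5]
gripper_width: 0.01
clock: 13.15
ee_pos: [0.4751, -0.0922, 0.1505]
tool_rot: [-1.571, -0.0, -0.58]
wrist_force: [0.3, -0.4, 0.4]
gripper_width: 0.04
clock: 13.78
ee_pos: [0.4155, -0.0018, 0.2727]
tool_rot: [-1.569, -0.004, -0.583]
wrist_force: [-0.7, 0.2, -0.2]
gripper_width: 0.0397
clock: 14.28
ee_pos: [0.3743, 0.1504, 0.2705]
tool_rot: [-1.57, 0.0, -0.574]
wrist_force: [-0.0, -0.9, 0.2]
gripper_width: 0.0398
top 145 [ 0.00013338 -0.00068701] [0.00878296 0.00626116 0.16916798] [0.1634778  0.16981247 0.17335357]
 handle z 0.16929732720885404 146.95763164658763 108 slope [0.06371738 0.16339924]
strainer 0.77 [ 0.53493695 -0.13101402  0.119     ]
mug 0.8 [ 0.55014953 -0.15387569  0.008     ]
scene 184 [ 0.00036075 -0.00035108] [-0.0067424  -0.00296581  0.16816807] [0.16367661 0.16865007 0.17198582]
 handle z 0.16931007352904118 149.33253152464334 101 slope [0.108122   0.15938552]
strainer 0.7 [ 0.54239417 -0.13083289  0.119     ]
mug 0.72 [ 0.55902924 -0.04968391  0.008     ]
```

View pics/end.png

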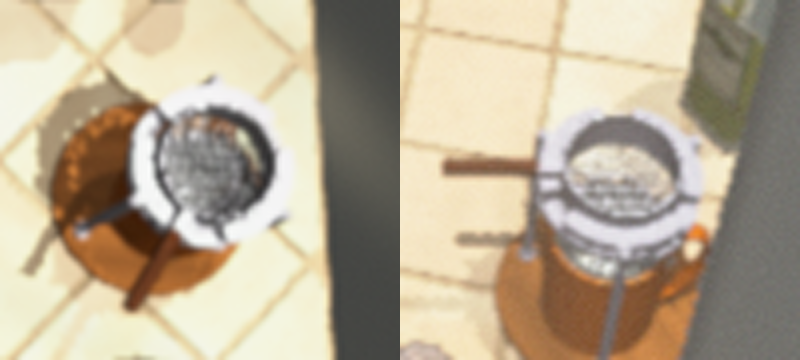

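The strainer sits in the collar, its handle at about 147° and level. Rim height is 0.169–0.170 m, where locked is 0.170 m and unlocked would be 0.176 m. It is centred to under 1 mm and the gripper is clear.

```bash
python3 -c "
from bench import *
print(sign_off())"
```

```text
the job is handed in; nothing more can be done
None
```

The strainer is hanging in the stand's collar, locked and released, and the job was handed in at about 14.5 s on the robot's clock. No verdict was reported.

**What I did:** I gripped the strainer by its handle, lowered it through the gaps onto the ledge, and turned it clockwise under a light push. The push met no resistance from about 23°, and the stop wall was felt at about 31°. I backed off about 3°, lowered it 6 mm to the bottom of the notches, let go and moved the arm away. The highest wrist force I read while placing and turning it was about 10 N.

**Last checks:**
- **Height:** the rim is at 168–170 mm in both cameras. Fully home is 170 mm; resting on the ledge would be 176 mm.
- **Centring and tilt:** the strainer is centred to under 1 mm, and the rim plane tilts by 0.01 rad or less.
- **Disagreements:** a slope fitted to the handle's depth points came out at 0.06–0.11 rad. I put this down to noise at the handle's edges, since the rim plane was level.
- **Mug:** the final position reports for the mug conflicted. The scene camera's was plainly a false detection, and the top camera's was about 10 mm from the first reading. In the picture the mug looks undisturbed, and nothing touched it.
- **Not checked:** I did not re-measure the tin, the jars, the garlic or the spoon at the end. The arm passed well clear of them.

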